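# Put the pepper shaker in the spice caddy and click its slide lid shut

### The job

Put the pepper shaker into the open spice caddy, then slide the caddy's lid shut along its rails until its springy tab clicks behind the steel ledge. Push the lid gently and stop as soon as it comes up against its bumper, let go, and leave the jars and the bowl standing where they are.

Things in the scene. Friction and masses are not known exactly. Their poses are not given: they have to be found in the camera images.
- caddy: White spice caddy, open-topped box 192 x 146 mm, 120 mm high, fixed. Origin on the worktop; box spans x -90 to 102, y -73 to 73 mm; the lid closes towards its +x. Inner floor z 4 mm; the mouth between the steel lips over the side rails (top z 120 mm) is 124 mm wide; at the start it is open from the lid's leading edge to the keeper.
- keeper_place (a point): Nominal place, fixed on the caddy (x 56, z 123 mm), of the top centre of the keeper: a steel plate bridging the mouth, 20 mm long in x, with a ledge (12 mm in x, 24 mm wide) hanging under its middle and a 20 N/mm rubber bumper behind it that stops the lid. The real keeper (with ledge and bumper) is screwed in slots up to 10 mm nearer or farther in x; this is not measured.
- lid: Grey slide lid in the caddy's rails, plate 135 mm wide, 5 mm thick, from x -87 to 78 mm of its origin (on its underside, 108 mm above the worktop; axes as the caddy's). Its x in the caddy is -120 to -106 mm at the start, -10 to +12 mm when clicked shut, depending on the keeper. It slides with 1 to 2 N; over the last 25 mm the tab bends and the push rises to 4 to 7 N. Over 30 N of contact on the caddy breaks it.
- lid_grip (a point): Centre of the lid's upright grip bar: 12 mm thick (lid x), 70 mm long (lid y), top at z 136 mm over the worktop, 23 mm above the plate; 72 mm behind the lid's origin. The point is 16 mm above the lid's underside, 12 mm below the bar's top. Push it along the caddy's +x, or pinch it across its 12 mm. Axes are the lid's.
- tab_hook (a point): Top of the hook on the lid's springy tab, a tongue 44 x 22 mm in a slot at the lid's leading end. At rest it lies 62.5 mm in front of and 11.5 mm above the lid's origin; it bends down about 5 mm while passing under the ledge and springs up again behind it (the push drops briefly at this click, then the bumper answers).
- shaker_mid (a point): Pepper shaker, an upright round shaker 44 mm in diameter and 90 mm tall with a grey cap, standing on the worktop to the right of the caddy. The point is its centre, half-way up (45 mm). A glass shelf about 0.5 m up overhangs the back left of the worktop: keep the arm clear of it.
- spice_jar: Bystander: spice jar with a green cap, 46 mm in diameter, 106 mm tall, origin at the centre of its underside.
- chilli_jar: Bystander: jar with a red lid, 58 mm in diameter, 86 mm tall, origin at the centre of its underside.
- bowl: Bystander: small steel bowl, 134 mm across, 60 mm tall, origin at the centre of its underside.
Things that resemble listed ones, but are neither listed nor needed, are in the scene too. Leave any black or pink look-alike of the part that bears shaker_mid alone.

How it is judged:
On the way:
1. the pepper shaker is inside the caddy, let go (x of shaker_mid in the frame of caddy between -0.086 and 0.092 m and y of shaker_mid in the frame of caddy between -0.069 and 0.069 m and z of shaker_mid in the frame of caddy below 0.065 m and contact force between shaker and the fingers below 0.1 N), for 0.2 s.
At the end, for the whole second after the job is handed in: The shaker is inside the caddy; the lid lies in its rails fully shut (its x in the caddy's frame above -11.5 mm) with the tab sprung up again behind the ledge (hook at least 9.5 mm above the lid's origin; at rest it is 11.5 mm), and the lid is at rest (x of shaker_mid in the frame of caddy between -0.086 and 0.092 m and y of shaker_mid in the frame of caddy between -0.069 and 0.069 m and z of shaker_mid in the frame of caddy below 0.065 m and x of lid in the frame of caddy above -0.0115 m and z of tab_hook in the frame of lid above 0.0095 m and z of lid in the frame of caddy between 0.104 and 0.113 m and linear speed of lid below 0.01 m/s); the robot touches nothing.
It fails at once if the lid is pressed against the caddy, its keeper or its bumper with more than 30 N (contact force between lid and caddy above 30 N).
It fails at once if a jar or the bowl is moved more than 20 mm (distance of any of spice_jar, chilli_jar, bowl from where it was at the start of the episode above 0.02 m).
It also fails if it takes over 64 s, if anything falls off the work surface, if the arm or the gripper's body presses on something with over 40 N, if the wrist force passes 120 N, or if a joint passes its speed limit or range.

### The arm

A 6-joint arm with a two-finger parallel gripper is mounted at the origin on a cart in front of the work surface, level with it; the furniture and walls round the work are solid. World frame = base frame: x ahead of the robot, y to its left, z up, the work surface at z = 0. Lengths are in m, angles in rad, forces in N, time in s.
With the tool pointing down it reaches from about 0.35 to 0.925 m from the base axis. Payload 6.4 kg.
Tool frame: the origin (TCP) lies midway between the tips of the shut fingers; the grasp point (between the pads) lies ctrl.grip_point_offset behind it (ctrl.grip_point_offset is the distance from the TCP to the grasp point, in m); z points along the fingers, y is the line along which they close (so a half turn about z gives the same grasp; the last joint's range is limited). The gripper opens to 94 mm and grips with 3 to 60 N. Pads are 16 mm wide; open, the fingers measure 119 mm over their backs; the gripper's body (75 mm by 177 mm) begins 78 mm behind the grasp point.
Start: joints at [1.09, 0.245, 1.558, -0, 1.339, -0.174], TCP at [0.196, 0.62, 0.205] pointing down, gripper open.
Joint ranges: [-3.13, 3.13], [-1.02, 2.26], [0.13, 2.54], [-0.95, 4.09], [0.21, 2.88], [-2.74, 2.74]. Speed limits (rad/s): [2.57, 2.57, 3.14, 3.14, 3.14, 3.14].

### API

Orientations are given as a unit quaternion [x, y, z, w].
In Python, from cell import ctrl gives the robot as it stands. The module is installed in compiled form; this text tells all that it offers.
- The arm moves only by the tool arm_command, never from a script. Its argument "deltas" is a list of rows, each a list of 7 numbers: the shift along the world's x, y, z in m, then the turn, a rotation vector about the world's x, y, z in degrees, then the opening, from 0 (shut) to 1 (fully open). A call has 1 to 20 rows; each row is the pose to reach, as a shift and turn from the pose commanded when the call began; what a row does not reach only later rows make up. A row lasts 1/12 s, in which the tool goes at most 41.7 mm and 7.16 degrees, less where a joint would pass 70% of its speed; a pose out of reach is approached as far as the arm can. A call with a gripper value outside its range is refused whole. The fingers move at their own pace and stop on an object; "squeeze" is the grip in N (left out, the last holds). Time passes only in rows, so rows that repeat a pose let the fingers close. It gives the time, the measured TCP pose, the force, the opening and the grip force at its end, in the units of the state.
- ctrl.read_state(): the state, without advancing time (a new reading comes with each control period).
- ctrl.read_camera(name): name is "scene" or "top" or "wrist"; returns a dict with "frame" (384x512x3 uint8, blue, green, red), "K" (3x3 intrinsics, pixels), "dist_coeffs" ([k1, k2, p1, p2, k3] as OpenCV has them; the pictures are not rectified), "extrinsics" (4x4, takes a point from camera to world coordinates). Camera axes: x right, y down, z forward; pixel columns grow to the right and rows downward; lengths in m; the calibration is good to about 2 mm. A picture is of the moment at which its call begins. There is no depth.
- ctrl.job_done(): hands the job in; it is judged then, once.
The state is a dict: "time_s": time; "joint_positions": joint angles; "dq": joint speeds; "tau": joint torques, N m; "position": TCP position; "tool_rot": TCP orientation; "wrist_force": force on the tool from outside, world axes, zero at the start; "ft_torque": the same for the moment, N m; "gripper_width": finger opening in m; "grip_force": force on a finger pad.
Only numpy, scipy, OpenCV 4.12 (cv2) and the standard library are available. Lean on these libraries where they do the work, as an engineer would, in place of code of your own. Each camera call takes 0.05 s, during which the arm holds its last target. There are 200 camera calls.

## Working session

There is one attempt and no reset: what is moved stays moved. The work goes in short steps, Python scripts to look and compute and a tool call to move; the robot and the scene stay as the last step left them, time stands still between calls to the robot, and variables do not carry over. Pictures are saved under pics/ and viewed, at most 10 in all, crops included, and the job is handed in when it is done.

Besides the shell and the picture viewer there is one more tool, called after "Request:" as name(argument=value, ...) on one line, values as JSON. arm_command: Moves the arm, as the interface text tells. Its arguments: {"type":"object","properties":{"deltas":{"type":"array"},"squeeze":{"type":"number"}},"required":["deltas"]}

```bash
mkdir -p pics; cat > h.py <<'E'
import cv2,numpy as np
from cell import ctrl
def grab(n,f=None):
    d=ctrl.read_camera(n)
    if f: cv2.imwrite('pics/'+f,d['frame'])
    return d
def ray(d,px):
    p=cv2.undistortPoints(np.array([[px]],float),np.array(d['K']),np.array(d['dist_coeffs']))[0,0]
    T=np.array(d['extrinsics']); v=T[:3,:3]@[p[0],p[1],1]
    return T[:3,3],v
def onz(d,px,z):
    o,v=ray(d,px); return o+v*(z-o[2])/v[2]
def proj(d,P):
    T=np.linalg.inv(np.array(d['extrinsics']))
    return cv2.projectPoints(np.atleast_2d(np.array(P,float)),cv2.Rodrigues(T[:3,:3])[0],T[:3,3],np.array(d['K']),np.array(d['dist_coeffs']))[0][:,0]
E
python3 - <<'E'
from h import *
import pickle
a=grab('scene');b=grab('top')
pickle.dump((a,b),open('s.pkl','wb'))
for n,d in(('scene',a),('top',b)):
    cv2.imwrite(f'pics/{n}0.png',cv2.resize(d['frame'],(800,600)))
    print(n,np.round(d['extrinsics'],3).tolist(),np.round(d['K'],1).tolist())
print(ctrl.read_state(),ctrl.grip_point_offset)
E
```

```text
scene [[0.443, -0.6, 0.667, -0.453], [-0.897, -0.307, 0.32, -0.464], [0.013, -0.739, -0.673, 1.109], [0.0, 0.0, 0.0, 1.0]] [[476.4, 0.0, 260.6], [0.0, 476.4, 191.8], [0.0, 0.0, 1.0]]
top [[0.027, -0.993, 0.115, 0.385], [-1.0, -0.027, 0.005, 0.024], [-0.001, -0.115, -0.993, 1.32], [0.0, 0.0, 0.0, 1.0]] [[371.0, 0.0, 258.6], [0.0, 371.0, 195.4], [0.0, 0.0, 1.0]]
{'time_s': 0.1, 'joint_positions': array([ 1.08991204e+00,  2.45746602e-01,  1.55885146e+00, -1.29007689e-05,
        1.33868920e+00, -1.74108235e-01]), 'dq': array([-0.00068894, -0.0013471 , -0.00527858,  0.00215045,  0.001281  ,
        0.00011516]), 'tau': array([ 9.50830326e-04, -4.16915774e+01, -3.15524805e+01,  6.87724468e-02,
        3.10135377e-02, -6.12796248e-05]), 'position': array([0.19604847, 0.61918083, 0.20447589]), 'tool_rot': array([ 1.52785722e-01,  9.88258977e-01, -8.04289535e-04, -2.66612652e-04]), 'wrist_force': array([ 0.12036041,  0.10674658, -0.56423969]), 'ft_torque': array([-0.06321691,  0.02072171,  0.03105201]), 'grip_force': 0.0, 'gripper_width': 0.09390504446730684} 0.0188
```

View pics/scene0.png

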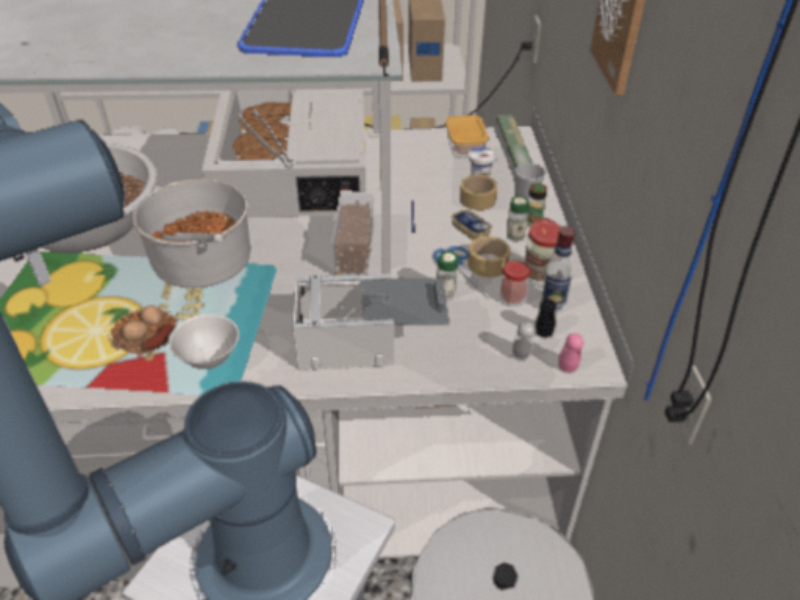

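View pics/top0.png

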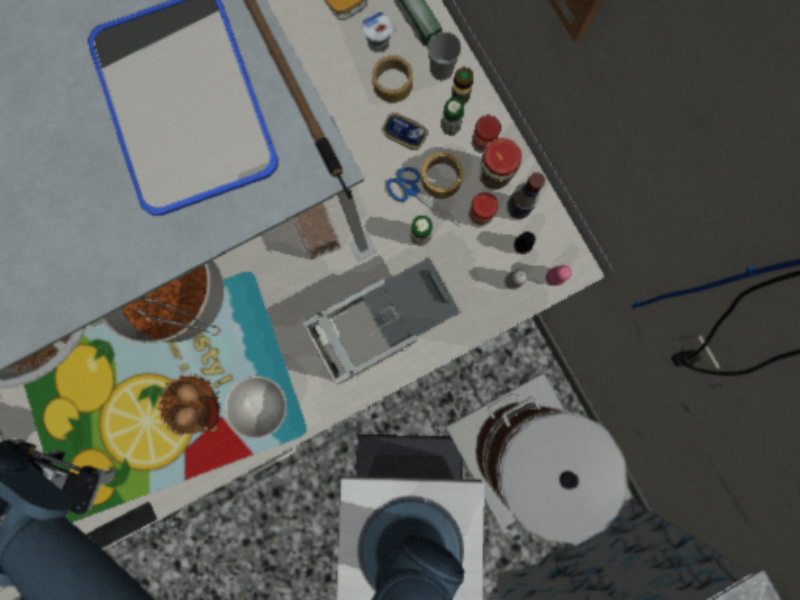

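The caddy is at top (380,325), with the lid and its grip bar at (440,283) and the keeper at (330,345). There are three shaker candidates in the top view: grey cap (518,278), black (525,242) and pink (560,273). The grey-capped one fits the description, and I'll confirm it in a crop.

```bash
python3 - <<'E'
from h import *
import pickle
a,b=pickle.load(open('s.pkl','rb'))
s=.64
c1=cv2.resize(b['frame'][155:255,185:375],None,fx=4,fy=4,interpolation=cv2.INTER_CUBIC)
c2=cv2.resize(a['frame'][155:245,180:385],(760,None) if 0 else (760,334),interpolation=cv2.INTER_CUBIC)[:200+134]
im=np.vstack([cv2.resize(c1,(640,337)),cv2.resize(c2,(640,255))]); cv2.imwrite('pics/crop1.png',im)
for n,p,z in (('shaker',(518,277),.09),('black',(525,241),.09),('pink',(561,273),.09),('green',(422,227),.106),('red',(484,207),.086),('bowl',(257,406),.06)):
    print(n,onz(b,np.array(p)*s,z).round(3))
for n,p,z in (('shaker',(524,326),.085),('shkbottom',(522,356),0)):
    print(n,onz(a,np.array(p)*s,z).round(3))
E
```

```text
shaker [ 0.595 -0.213  0.09 ]
black [ 0.675 -0.228  0.09 ]
pink [ 0.607 -0.306  0.09 ]
green [ 0.695 -0.004  0.106]
red [ 0.749 -0.139  0.086]
bowl [0.305 0.34  0.06 ]
shaker [ 0.596 -0.217  0.085]
shkbottom [ 0.598 -0.222  0.   ]
```

View pics/crop1.png

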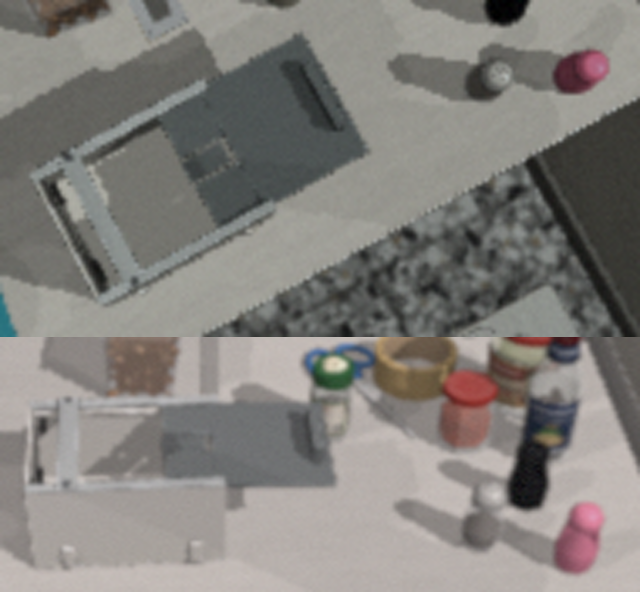

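The crop confirms the grey-capped shaker at (0.596, -0.217). Black is behind it and pink is to the right. Next I'll work out the caddy pose.

```bash
python3 - <<'E'
from h import *
import pickle
a,b=pickle.load(open('s.pkl','rb'))
f=lambda u,v:(185+u/3.368-.5,155+v/3.37-.5)
T={'Lbr':(297,36,.113),'Lfr':(369,153,.113),'Lbl':(163,120,.113),'Lfl':(215,226,.113),'bar1':(290,64,.136),'bar2':(338,130,.136),
'Cb+':(33,177,.12),'Cf+':(104,302,.12),'Cf-':(276,208,.12),'Cb-':(205,82,.12),'kb':(68,155,.123),'kf':(128,285,.123)}
P={k:onz(b,f(u,v),z) for k,(u,v,z) in T.items()}
for k in P: print(k,P[k].round(3))
for p,q in (('Lbr','Lbl'),('Lfr','Lfl'),('Cf-','Cf+'),('Cb-','Cb+'),('Cf+','Cb+'),('kf','kb'),('Lfl','Lbl')):
    d=P[q]-P[p]; print(p,q,np.linalg.norm(d).round(4),np.degrees(np.arctan2(d[1],d[0])).round(1))
c=(P['Cb+']+P['Cf+']+P['Cf-']+P['Cb-'])/4; print(c)
E
```

```text
Lbr [ 0.627 -0.014  0.113]
Lfr [ 0.513 -0.087  0.113]
Lbl [0.54  0.114 0.113]
Lfl [0.438 0.061 0.113]
bar1 [ 0.594 -0.007  0.136]
bar2 [ 0.532 -0.055  0.136]
Cb+ [0.48  0.237 0.12 ]
Cf+ [0.363 0.164 0.12 ]
Cf- [0.457 0.002 0.12 ]
Cb- [0.577 0.074 0.12 ]
kb [0.502 0.204 0.123]
kf [0.38  0.141 0.123]
Lbr Lbl 0.155 124.0
Lfr Lfl 0.1652 116.9
Cf- Cf+ 0.1869 120.2
Cb- Cb+ 0.1896 120.8
Cf+ Cb+ 0.1384 32.0
kf kb 0.1377 27.0
Lfl Lbl 0.115 27.9
[0.46934908 0.11952706 0.12      ]
```

```bash
python3 - <<'E'
from h import *
import pickle
a,b=pickle.load(open('s.pkl','rb'))
s=.64
for z in(.45,.5,.55):
    print(z,[onz(b,np.array(p)*s,z)[:2].round(3) for p in((360,180),(0,368),(228,0))],[onz(a,np.array(p)*s,z)[:2].round(3) for p in((402,75),(0,82))])
E
```

```text
0.45 [array([0.679, 0.102]), array([0.374, 0.634]), array([0.976, 0.327])] [array([0.779, 0.147]), array([0.394, 0.797])]
0.5 [array([0.663, 0.097]), array([0.375, 0.599]), array([0.942, 0.31 ])] [array([0.686, 0.101]), array([0.33 , 0.702])]
0.55 [array([0.646, 0.093]), array([0.375, 0.564]), array([0.908, 0.292])] [array([0.592, 0.054]), array([0.266, 0.606])]
```

Request:
arm_command(deltas=[[0.02,-0.03,0.02,0,0,-5,1],[0.04,-0.07,0.03,0,0,-10,1],[0.05,-0.1,0.04,0,0,-16,1],[0.07,-0.14,0.045,0,0,-22,1],[0.085,-0.18,0.045,0,0,-28,1],[0.1,-0.21,0.045,0,0,-34,1],[0.12,-0.25,0.045,0,0,-40,1],[0.135,-0.29,0.045,0,0,-43,1],[0.155,-0.32,0.045,0,0,-43,1],[0.17,-0.36,0.045,0,0,-43,1],[0.19,-0.395,0.045,0,0,-43,1],[0.205,-0.43,0.045,0,0,-43,1],[0.22,-0.465,0.045,0,0,-43,1],[0.235,-0.5,0.045,0,0,-43,1],[0.235,-0.5,0.045,0,0,-43,1],[0.235,-0.5,0.045,0,0,-43,1],[0.235,-0.5,0.045,0,0,-43,1]])

```text
time_s: 1.52
position: [0.4309, 0.12, 0.2501]
tool_rot: [0.504, 0.863, -0.0, -0.0]
wrist_force: [-0.2, 0.1, -0.2]
gripper_width: 0.094
grip_force: 0.0
```

```bash
python3 - <<'E'
from h import *
import pickle
w=grab('wrist');pickle.dump(w,open('w.pkl','wb'))
cv2.imwrite('pics/w1.png',cv2.resize(w['frame'],(800,600),interpolation=cv2.INTER_CUBIC))
print(np.round(w['extrinsics'],3).tolist())
E
```

```text
[[0.871, 0.478, 0.11, 0.399], [0.491, -0.848, -0.198, 0.176], [-0.001, 0.227, -0.974, 0.429], [0.0, 0.0, 0.0, 1.0]]
```

View pics/w1.png

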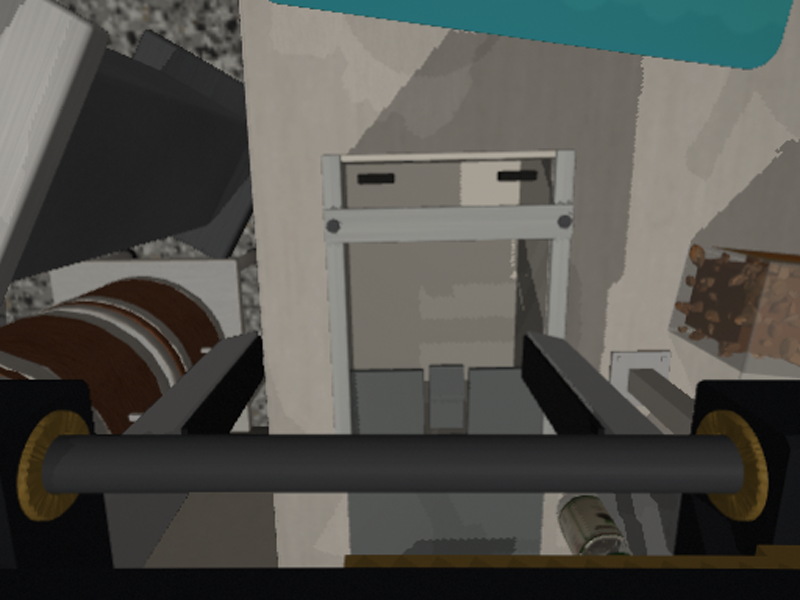

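The wrist view shows the caddy almost aligned with the tool: end corners (322,155) and (573,151), keeper (328,208) to (572,239), and lid leading edge at (350,370) to (545,368). The tab is at (447,400).

```bash
python3 - <<'E'
from h import *
import pickle
w=pickle.load(open('w.pkl','rb')); s=.64
T={'A':(322,155,.12),'B':(574,151,.12),'kfl':(326,243,.123),'kfr':(572,237,.123),'kbl':(325,210,.123),'kbr':(573,205,.123),'l1':(352,370,.113),'l2':(545,368,.113),
'lipL':(328,425,.12),'lipR':(570,330,.12),'lipLi':(349,425,.12),'lipRi':(555,250,.12)}
P={k:onz(w,(u*s,v*s),z) for k,(u,v,z) in T.items()}
for k in P: print(k,P[k].round(4))
ang=lambda p,q:np.degrees(np.arctan2(*(P[q]-P[p])[1::-1])).round(2)
for p,q in(('A','B'),('kfl','kfr'),('kbl','kbr'),('lipL','A'),('lipR','B')):print(p,q,np.linalg.norm(P[q]-P[p]).round(4),ang(p,q))
x=np.array([-P['B'][1]+P['A'][1],P['B'][0]-P['A'][0],0]);x/=np.linalg.norm(x)
for yaw in(118.5,119.5,120.5):
    t=np.radians(yaw);x=np.array([np.cos(t),np.sin(t),0]);y=np.array([-x[1],x[0],0])
    O=(P['A']+P['B'])/2-.102*x
    print(yaw,O.round(4),{k:((P[k]-O)@x*1e3,(P[k]-O)@y*1e3) for k in P})
E
```

```text
A [0.3592 0.1641 0.12  ]
B [0.4836 0.2366 0.12  ]
kfl [0.3848 0.1209 0.123 ]
kfr [0.509 0.195 0.123]
kbl [0.3754 0.1377 0.123 ]
kbr [0.4991 0.2107 0.123 ]
l1 [0.4373 0.0546 0.113 ]
l2 [0.5447 0.1168 0.113 ]
lipL [0.4409 0.0165 0.12  ]
lipR [0.5412 0.1466 0.12  ]
lipLi [0.4527 0.0231 0.12  ]
lipRi [0.5056 0.1837 0.12  ]
A B 0.144 30.25
kfl kfr 0.1446 30.8
kbl kbr 0.1437 30.53
lipL A 0.1687 118.97
lipR B 0.1069 122.64
118.5 [0.47   0.1107 0.12  ] {'A': (np.float64(99.80732768218927), np.float64(71.96577602041074)), 'B': (np.float64(104.19267231781079), np.float64(-71.96577602041071)), 'kfl': (np.float64(49.62979101164338), np.float64(69.97753197540084)), 'kfr': (np.float64(55.42634010902168), np.float64(-74.46750061818464)), 'kbl': (np.float64(68.87612394353764), np.float64(70.30224080775389)), 'kbr': (np.float64(73.95821854558307), np.float64(-73.28626739769754)), 'l1': (np.float64(-33.69158267584191), np.float64(55.55305190547124)), 'l2': (np.float64(-30.282398605034192), np.float64(-68.525703215163)), 'lipL': (np.float64(-68.93254934130869), np.float64(70.57151574563707)), 'lipR': (
[... 1297 characters left out ...]
10387417438806), np.float64(71.7625974895495)), 'kfr': (np.float64(52.85583323198126), np.float64(-72.79673973906398)), 'kbl': (np.float64(71.3498149351027), np.float64(71.41542118536334)), 'kbr': (np.float64(71.41764699379696), np.float64(-72.26297932432686)), 'l1': (np.float64(-31.67014947815079), np.float64(60.25477842939635)), 'l2': (np.float64(-32.59332829534895), np.float64(-63.867370074351534)), 'lipL': (np.float64(-66.36551146963753), np.float64(76.49398542711046)), 'lipR': (np.float64(-5.13595486270201), np.float64(-75.98866701706702)), 'lipLi': (np.float64(-66.62676586547157), np.float64(62.931503745902006)), 'lipRi': (np.float64(44.89147020121903), np.float64(-64.17909580400018))}
```

Caddy yaw is about 120.3° with its origin at (0.473, 0.112). The keeper is about +6 mm from nominal and the lid is at about x = -110. I'll go and grasp the shaker.

Request:
arm_command(deltas=[[0.017,-0.034,0,0,0,0.8,1],[0.034,-0.068,0,0,0,0.8,1],[0.051,-0.102,0,0,0,0.8,1],[0.068,-0.136,0,0,0,0.8,1],[0.085,-0.17,0,0,0,0.8,1],[0.102,-0.204,0,0,0,0.8,1],[0.119,-0.238,0,0,0,0.8,1],[0.136,-0.272,0,0,0,0.8,1],[0.15,-0.306,0,0,0,0.8,1],[0.166,-0.335,0,0,0,0.8,1],[0.166,-0.335,-0.03,0,0,0.8,1],[0.166,-0.335,-0.06,0,0,0.8,1],[0.166,-0.335,-0.08,0,0,0.8,1],[0.166,-0.335,-0.08,0,0,0.8,1],[0.166,-0.335,-0.08,0,0,0.8,1]])

```text
time_s: 2.82
position: [0.5972, -0.2133, 0.1694]
tool_rot: [0.497, 0.868, 0.0, -0.001]
wrist_force: [0.9, -0.1, 1.5]
gripper_width: 0.0941
grip_force: 0.0
```

```bash
python3 - <<'E'
from h import *
w=grab('wrist')
for z in(.0,.09): print(proj(w,[.597,-.215,z])/.64)
cv2.imwrite('pics/w2.png',cv2.resize(w['frame'],(800,600),interpolation=cv2.INTER_CUBIC))
E
```

```text
[[391.88591213 271.54967916]]
[[391.54181041 304.31704054]]
```

View pics/w2.png

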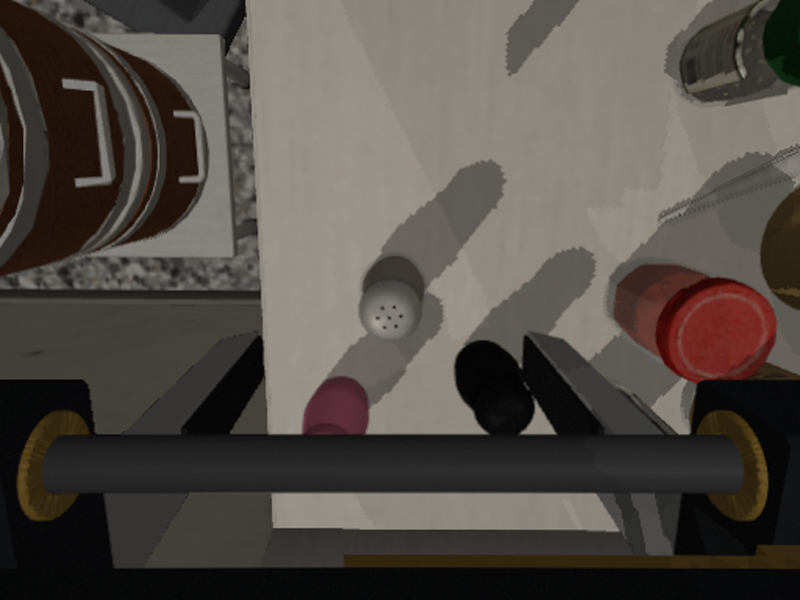

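The cap is at (391,312) and was predicted at (391,304), so the tool is centred to within a few mm. Pink (335,405) and black (490,390) are clear of the fingers. Descending and gripping.

Request:
arm_command(deltas=[[0,0,-0.03,0,0,0,1],[0,-0.001,-0.06,0,0,0,1],[0.001,-0.002,-0.09,0,0,0,1],[0.001,-0.002,-0.12,0,0,0,1],[0.001,-0.002,-0.141,0,0,0,1],[0.001,-0.002,-0.141,0,0,0,1],[0.001,-0.002,-0.141,0,0,0,0.3],[0.001,-0.002,-0.141,0,0,0,0.3],[0.001,-0.002,-0.141,0,0,0,0.3],[0.001,-0.002,-0.141,0,0,0,0.3],[0.001,-0.002,-0.141,0,0,0,0.3],[0.001,-0.002,-0.141,0,0,0,0.3],[0.001,-0.002,-0.141,0,0,0,0.3],[0.001,-0.002,-0.141,0,0,0,0.3]], squeeze=12)

```text
time_s: 4.03
position: [0.5984, -0.2174, 0.0296]
tool_rot: [0.498, 0.867, 0.0, 0.0]
wrist_force: [0.5, -0.0, 0.0]
gripper_width: 0.0443
grip_force: 0.3
```

Request:
arm_command(deltas=[[0,0,0,0,0,0,0.2],[0,0,0,0,0,0,0.2],[0,0,0,0,0,0,0.2],[0,0,0.02,0,0,0,0.2],[0,0,0.05,0,0,0,0.2],[0,0,0.08,0,0,0,0.2],[0,0,0.11,0,0,0,0.2],[0,0,0.14,0,0,0,0.2],[0,0,0.16,0,0,0,0.2],[0,0,0.16,0,0,0,0.2]], squeeze=12)

```text
time_s: 4.87
position: [0.6007, -0.2188, 0.1951]
tool_rot: [0.498, 0.867, -0.0, 0.005]
wrist_force: [0.7, -0.3, 0.0]
gripper_width: 0.0412
grip_force: 11.9
```

Request:
arm_command(deltas=[[-0.01,0.026,0,0,0,0,0.2],[-0.022,0.056,0,0,0,0,0.2],[-0.034,0.088,0,0,0,0,0.2],[-0.046,0.12,0,0,0,0,0.2],[-0.058,0.152,0,0,0,0,0.2],[-0.07,0.184,0,0,0,0,0.2],[-0.082,0.216,0,0,0,0,0.2],[-0.094,0.248,0,0,0,0,0.2],[-0.106,0.28,0,0,0,0,0.2],[-0.118,0.31,0,0,0,0,0.2],[-0.13,0.338,0,0,0,0,0.2],[-0.13,0.338,0,0,0,0,0.2],[-0.13,0.338,0,0,0,0,0.2],[-0.13,0.338,0,0,0,0,0.2]])

```text
time_s: 6.03
position: [0.4679, 0.1202, 0.1883]
tool_rot: [0.498, 0.867, -0.001, -0.001]
wrist_force: [1.0, 0.6, -0.6]
gripper_width: 0.0418
grip_force: 11.9
```

```bash
python3 - <<'E'
from h import *
w=grab('wrist')
print({k:np.round(v,4).tolist() for k,v in ctrl.read_state().items() if k in('position','gripper_width','grip_force','wrist_force')})
cv2.imwrite('pics/w3.png',cv2.resize(w['frame'],(800,600),interpolation=cv2.INTER_CUBIC))
E
```

```text
{'position': [0.4683, 0.1199, 0.1886], 'wrist_force': [0.1918, 0.492, -0.9867], 'grip_force': 11.9461, 'gripper_width': 0.0417}
```

View pics/w3.png

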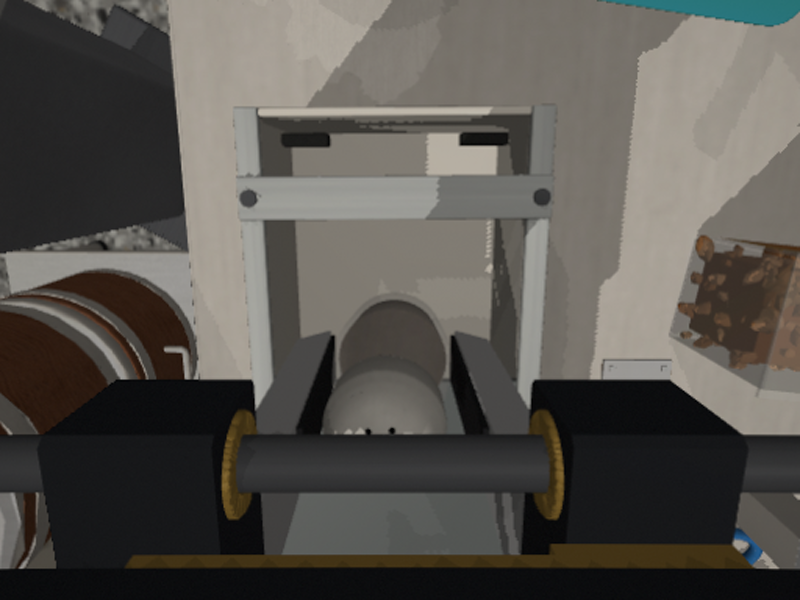

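The shaker is centred over the mouth, with its bottom at (392,300) between the lips at 268 and 525 and clear of the keeper at row 220. Lowering.

Request:
arm_command(deltas=[[0,0.001,-0.02,0,0,0,0.2],[0,0.001,-0.045,0,0,0,0.2],[0,0.001,-0.07,0,0,0,0.2],[0,0.001,-0.095,0,0,0,0.2],[0,0.001,-0.12,0,0,0,0.2],[0,0.001,-0.14,0,0,0,0.2],[0,0.001,-0.15,0,0,0,0.2],[0,0.001,-0.15,0,0,0,0.2],[0,0.001,-0.15,0,0,0,0.2],[0,0.001,-0.15,0,0,0,0.2]])

```text
time_s: 6.92
position: [0.4697, 0.1213, 0.0408]
tool_rot: [0.499, 0.867, 0.001, 0.001]
wrist_force: [-0.3, 0.5, -1.8]
gripper_width: 0.0413
grip_force: 11.9
```

Request:
arm_command(deltas=[[0,0,-0.002,0,0,0,0.2],[0,0,-0.004,0,0,0,0.2],[0,0,-0.004,0,0,0,0.2],[0,0,-0.004,0,0,0,0.2]])

```text
time_s: 7.25
position: [0.4685, 0.1217, 0.0358]
tool_rot: [0.498, 0.867, 0.0, 0.0]
wrist_force: [-0.6, -0.1, -0.8]
gripper_width: 0.0412
grip_force: 11.9
```

Request:
arm_command(deltas=[[0,0,0,0,0,0,0.5],[0,0,0,0,0,0,0.6],[0,0,0,0,0,0,0.7],[0,0,0,0,0,0,0.7],[0,0,0,0,0,0,0.7],[0,0,0,0,0,0,0.7],[0,0,0.02,0,0,0,0.7],[0,0,0.05,0,0,0,0.7],[0,0,0.08,0,0,0,0.7],[0,0,0.11,0,0,0,0.7],[0,0,0.14,0,0,0,0.7],[0,0,0.17,0,0,0,0.7],[0,0,0.17,0,0,0,0.7]])

```text
time_s: 8.33
position: [0.472, 0.1218, 0.2124]
tool_rot: [0.498, 0.867, 0.003, 0.005]
wrist_force: [-0.0, 0.1, 0.9]
gripper_width: 0.0658
grip_force: 0.0
```

```bash
python3 - <<'E'
from h import *
t=grab('top');w=grab('wrist')
print(np.round(ctrl.read_state()['position'],4))
im=np.vstack([cv2.resize(w['frame'],(440,330)),cv2.resize(t['frame'][145:265,185:345],(440,270),interpolation=cv2.INTER_CUBIC)])
cv2.imwrite('pics/w4.png',im)
E
```

```text
[0.469  0.1217 0.2066]
```

View pics/w4.png

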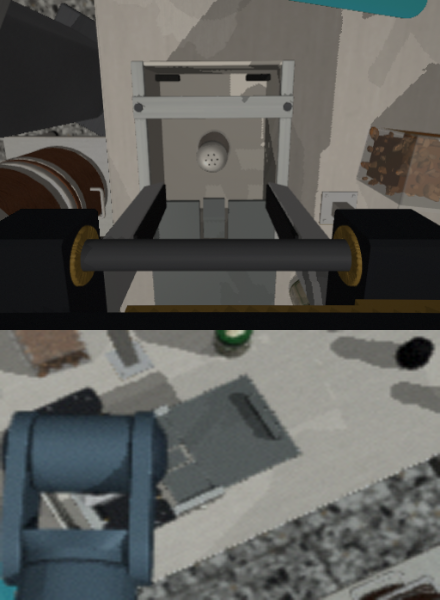

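The shaker stands upright in the caddy at wrist (211,155), between the keeper and the lid edge. Now to go behind the grip bar with the fingers shut.

Request:
arm_command(deltas=[[0.01,-0.018,0,0,0,0,0.3],[0.025,-0.043,0,0,0,0,0],[0.04,-0.07,0,0,0,0,0],[0.055,-0.096,0,0,0,0,0],[0.07,-0.122,0,0,0,0,0],[0.085,-0.148,0,0,0,0,0],[0.1,-0.173,0,0,0,0,0],[0.112,-0.194,0,0,0,0,0],[0.12,-0.208,0,0,0,0,0],[0.12,-0.208,0,0,0,0,0],[0.12,-0.208,-0.03,0,0,0,0],[0.12,-0.208,-0.06,0,0,0,0],[0.12,-0.208,-0.08,0,0,0,0],[0.12,-0.208,-0.087,0,0,0,0],[0.12,-0.208,-0.087,0,0,0,0],[0.12,-0.208,-0.087,0,0,0,0],[0.12,-0.208,-0.087,0,0,0,0]], squeeze=5)

```text
time_s: 9.85
position: [0.5893, -0.0863, 0.1202]
tool_rot: [0.498, 0.867, 0.0, 0.001]
wrist_force: [-0.3, 0.1, -0.1]
gripper_width: 0.0007
grip_force: 0.0
```

```bash
python3 - <<'E'
from h import *
t=grab('scene');w=grab('top')
print(np.round(ctrl.read_state()['position'],4),np.round(ctrl.read_state()['wrist_force'],2))
im=np.vstack([cv2.resize(w['frame'][145:265,185:345],(440,330),interpolation=cv2.INTER_CUBIC),cv2.resize(t['frame'][145:245,180:320],(440,270),interpolation=cv2.INTER_CUBIC)])
cv2.imwrite('pics/w5.png',im)
E
```

```text
[ 0.5894 -0.0865  0.1204] [-0.49  0.28  0.5 ]
```

View pics/w5.png

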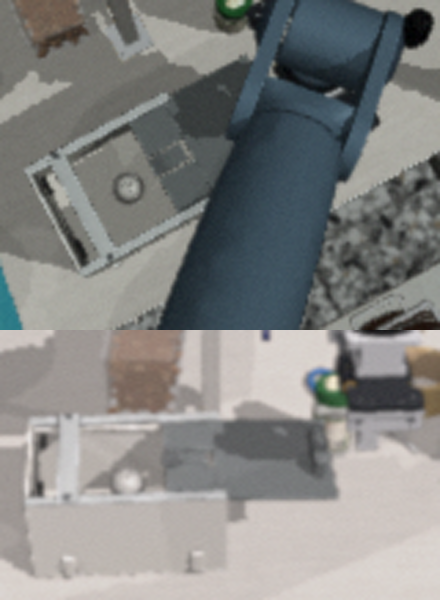

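Request:
arm_command(deltas=[[-0.005,0.0086,0,0,0,0,0],[-0.01,0.0173,0,0,0,0,0],[-0.0126,0.0216,0,0,0,0,0],[-0.0151,0.0259,0,0,0,0,0],[-0.0177,0.0302,0,0,0,0,0],[-0.0202,0.0345,0,0,0,0,0],[-0.0227,0.0389,0,0,0,0,0],[-0.0252,0.0432,0,0,0,0,0],[-0.0277,0.0475,0,0,0,0,0],[-0.0303,0.0518,0,0,0,0,0],[-0.0328,0.0561,0,0,0,0,0],[-0.0353,0.0604,0,0,0,0,0],[-0.0378,0.0648,0,0,0,0,0],[-0.0404,0.0691,0,0,0,0,0],[-0.0429,0.0734,0,0,0,0,0],[-0.0454,0.0777,0,0,0,0,0],[-0.0479,0.082,0,0,0,0,0],[-0.0505,0.0863,0,0,0,0,0]])

```text
time_s: 11.45
position: [0.5375, 0.0004, 0.1184]
tool_rot: [0.498, 0.867, -0.0, -0.0]
wrist_force: [0.0, -1.4, 0.0]
gripper_width: 0.0005
grip_force: 0.2
```

```bash
cat > st.py <<'E'
from h import *
w=grab('wrist')
s=ctrl.read_state();p=s['position'];x=np.array([-.5045,.8634,0]);y=np.array([-.8634,-.5045,0]);d=p-[.473,.1122,0]
print('caddy x,y,z mm',(d@x*1e3).round(1),(d@y*1e3).round(1),(p[2]*1e3).round(1),'force',(s['wrist_force']@x).round(2),(s['wrist_force']@y).round(2),s['wrist_force'][2].round(2))
E
python3 st.py
```

```text
caddy x,y,z mm -128.2 0.8 118.3 force 0.65 0.03 -0.34
```

Request:
arm_command(deltas=[[-0.0015,0.0026,0,0,0,0,0],[-0.003,0.0052,0,0,0,0,0],[-0.0045,0.0078,0,0,0,0,0],[-0.006,0.0104,0,0,0,0,0],[-0.0076,0.013,0,0,0,0,0],[-0.0086,0.0147,0,0,0,0,0],[-0.0096,0.0164,0,0,0,0,0],[-0.0106,0.0181,0,0,0,0,0],[-0.0116,0.0199,0,0,0,0,0],[-0.0126,0.0216,0,0,0,0,0]])

```text
time_s: 12.33
position: [0.5253, 0.0215, 0.1185]
tool_rot: [0.498, 0.867, -0.0, 0.0]
wrist_force: [1.1, -1.7, -0.3]
gripper_width: 0.0006
grip_force: 0.7
```

```bash
python3 st.py
```

```text
caddy x,y,z mm -104.3 0.6 118.5 force -0.27 0.79 0.39
```

Request:
arm_command(deltas=[[-0.0005,0.0009,0,0,0,0,0],[-0.001,0.0017,0,0,0,0,0],[-0.0015,0.0026,0,0,0,0,0],[-0.002,0.0035,0,0,0,0,0],[-0.0025,0.0043,0,0,0,0,0],[-0.003,0.0052,0,0,0,0,0],[-0.0035,0.006,0,0,0,0,0],[-0.004,0.0069,0,0,0,0,0],[-0.0045,0.0078,0,0,0,0,0],[-0.005,0.0086,0,0,0,0,0]])

```text
time_s: 13.22
position: [0.5206, 0.0298, 0.1187]
tool_rot: [0.498, 0.867, -0.0, 0.001]
wrist_force: [1.8, -4.4, -0.4]
gripper_width: 0.0005
grip_force: 2.6
```

```bash
python3 st.py
```

```text
caddy x,y,z mm -94.8 0.5 118.6 force -4.42 0.74 -0.54
```

Request:
arm_command(deltas=[[-0.0004,0.0006,0,0,0,0,0],[-0.0008,0.0013,0,0,0,0,0],[-0.0011,0.0019,0,0,0,0,0],[-0.0015,0.0026,0,0,0,0,0],[-0.0019,0.0032,0,0,0,0,0],[-0.0023,0.0039,0,0,0,0,0],[-0.0026,0.0045,0,0,0,0,0],[-0.003,0.0052,0,0,0,0,0]])

```text
time_s: 13.93
position: [0.5172, 0.0355, 0.1185]
tool_rot: [0.498, 0.867, 0.0, -0.0]
wrist_force: [1.6, -2.5, 1.6]
gripper_width: 0.0004
grip_force: 1.4
```

Request:
arm_command(deltas=[[-0.0003,0.0004,0,0,0,0,0],[-0.0005,0.0009,0,0,0,0,0],[-0.0008,0.0013,0,0,0,0,0],[-0.001,0.0017,0,0,0,0,0],[-0.0013,0.0022,0,0,0,0,0],[-0.0015,0.0026,0,0,0,0,0]])

```text
time_s: 14.43
position: [0.5157, 0.038, 0.1185]
tool_rot: [0.498, 0.867, -0.0, -0.0]
wrist_force: [1.5, -2.1, 1.6]
gripper_width: 0.0005
grip_force: 1.4
```

```bash
python3 st.py
```

```text
caddy x,y,z mm -85.5 0.6 118.4 force -2.65 0.17 1.64
```

Request:
arm_command(deltas=[[-0.0003,0.0004,0,0,0,0,0],[-0.0005,0.0009,0,0,0,0,0],[-0.0008,0.0013,0,0,0,0,0],[-0.001,0.0017,0,0,0,0,0],[-0.0013,0.0022,0,0,0,0,0],[-0.0015,0.0026,0,0,0,0,0]])

```text
time_s: 14.98
position: [0.5141, 0.0406, 0.1184]
tool_rot: [0.498, 0.867, -0.0, -0.0]
wrist_force: [1.1, -3.0, 1.7]
gripper_width: 0.0005
grip_force: 1.4
```

Request:
arm_command(deltas=[[-0.0003,0.0004,0,0,0,0,0],[-0.0005,0.0009,0,0,0,0,0],[-0.0008,0.0013,0,0,0,0,0]])

```text
time_s: 15.23
position: [0.5134, 0.0419, 0.1184]
tool_rot: [0.498, 0.867, -0.0, -0.0]
wrist_force: [1.9, -2.9, 1.0]
gripper_width: 0.0006
grip_force: 1.4
```

Request:
arm_command(deltas=[[-0.0003,0.0004,0,0,0,0,0],[-0.0005,0.0009,0,0,0,0,0],[-0.0005,0.0009,0,0,0,0,0]])

```text
time_s: 15.48
position: [0.5121, 0.0434, 0.1179]
tool_rot: [0.498, 0.867, 0.0, -0.001]
wrist_force: [0.7, 0.5, -0.9]
gripper_width: 0.0005
grip_force: 0.0
```

Request:
arm_command(deltas=[[-0.0003,0.0004,0,0,0,0,0],[-0.0005,0.0009,0,0,0,0,0],[-0.0005,0.0009,0,0,0,0,0]])

```text
time_s: 15.73
position: [0.5121, 0.0437, 0.1182]
tool_rot: [0.498, 0.867, -0.0, -0.0]
wrist_force: [0.2, -0.9, 0.0]
gripper_width: 0.0004
grip_force: 0.6
```

The click shows as the force dropping from 3 N to 0. Now creeping up to the bumper.

Request:
arm_command(deltas=[[-0.0002,0.0003,0,0,0,0,0],[-0.0003,0.0004,0,0,0,0,0],[-0.0003,0.0004,0,0,0,0,0]])

```text
time_s: 15.98
position: [0.5121, 0.0438, 0.1185]
tool_rot: [0.498, 0.867, -0.0, 0.0]
wrist_force: [-0.6, -2.4, -1.0]
gripper_width: 0.0005
grip_force: 1.2
```

```bash
python3 st.py
```

```text
caddy x,y,z mm -78.7 0.7 118.5 force -2.24 0.76 -0.6
```

Request:
arm_command(deltas=[[-0.0001,0.0002,0,0,0,0,0],[-0.0002,0.0004,0,0,0,0,0],[-0.0002,0.0004,0,0,0,0,0]])

```text
time_s: 16.28
position: [0.5122, 0.0441, 0.1186]
tool_rot: [0.498, 0.867, -0.0, 0.0]
wrist_force: [1.3, -4.5, -0.3]
gripper_width: 0.0007
grip_force: 2.1
```

```bash
python3 st.py
```

```text
caddy x,y,z mm -78.5 0.5 118.6 force -4.55 1.08 -0.22
```

The bumper is answering at about 4.5 N, so I stop here, back off, rise and check.

Request:
arm_command(deltas=[[0.001,-0.0017,0,0,0,0,0],[0.005,-0.0086,0,0,0,0,0],[0.0101,-0.0173,0,0,0,0,0],[0.015,-0.026,0.005,0,0,0,0],[0.02,-0.034,0.03,0,0,0,0],[0.025,-0.043,0.06,0,0,0,0],[0.03,-0.051,0.09,0,0,0,0],[0.036,-0.061,0.1,0,0,0,0],[0.036,-0.061,0.1,0,0,0,0],[0.036,-0.061,0.1,0,0,0,0]])

```text
time_s: 17.17
position: [0.548, -0.0172, 0.2179]
tool_rot: [0.499, 0.867, 0.0, -0.0]
wrist_force: [0.3, 0.1, -0.1]
gripper_width: 0.001
grip_force: 0.0
```

```bash
python3 - <<'E'
from h import *
w=grab('wrist');t=grab('scene')
im=np.vstack([cv2.resize(w['frame'][:288],(600,338),interpolation=cv2.INTER_CUBIC),cv2.resize(t['frame'][150:245,180:390],(600,262),interpolation=cv2.INTER_CUBIC)])
cv2.imwrite('pics/w6.png',im)
E
```

```text
(no output)
```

View pics/w6.png

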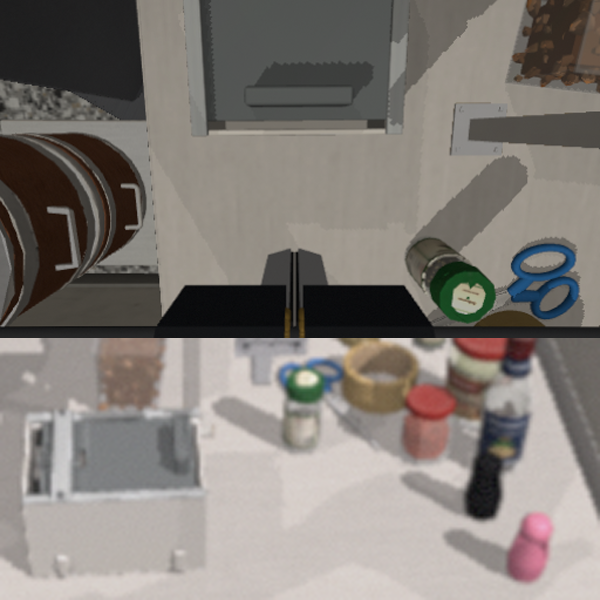

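The lid is shut with the bar at wrist (298,95), the fingers are clear, and the jars are where they were. The lid x of about +7 mm matches the keeper offset.

```bash
python3 -c "
from cell import ctrl
print(ctrl.job_done())"
```

```text
the job is handed in; nothing more can be done
None
```

I handed the job in: the pepper shaker stands in the caddy, and the lid is pushed shut with the click felt as the push dropped from about 3 N to 0. I stopped at about 4.5 N against the bumper, the arm is clear, and the jars looked unmoved; I didn't recheck the bowl, and no verdict came back.

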